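Square up the leaning modules on the bench stand

ROBOT

A 6-joint arm with a two-finger parallel gripper is mounted at the origin on the work surface. World frame = base frame: x ahead of the robot, y to its left, z up, the work surface at z = 0. Lengths are in m, angles in rad, forces in N, time in s.
With the tool pointing down it reaches from about 0.35 to 0.85 m from the base axis. Payload 8.1 kg.
Tool frame: the origin (TCP) lies at the very end of the fingers, on their centre line; the grasp point (between the pads) lies 19 mm behind it (arm.hold_point_z is the z of the grasp point in the tool frame, in m); z points along the fingers, y is the direction in which the jaws open and shut (so a half turn about z gives the same grasp; the last joint's range is limited). The gripper opens to 85 mm and grips with 20 to 120 N. Pads are 22 mm wide; open, the fingers measure 114 mm over their backs; the gripper's body (76 mm by 85 mm) begins 54 mm behind the grasp point. The pads swing forward as they close: fully open they stand 13 mm farther back than shut.
Start: joints at [-0.085, 0.13, 1.488, -0, 1.523, -0.085], TCP at [0.6, 0, 0.199] pointing down, gripper open.
Joint ranges: [-2.96, 2.96], [-0.89, 2.26], [0.02, 2.5], [-1.34, 4.48], [0, 2.73], [-2.66, 2.66]. Speed limits (rad/s): [2.39, 2.39, 2.79, 3.14, 3.14, 3.14].

INTERFACE

Orientations are given as a 3x3 rotation matrix whose columns are the frame's x, y, z axes.
In Python, from cell import arm gives the robot as it stands. The module is installed in compiled form; this text tells all that it offers.
- The arm moves only by the shell command python3 -m creep 'ROWS' [OPENING] [FORCE]. ROWS is JSON, a list that holds one entry, the list of rows, each a list of 4 numbers: the shift along the tool's x, y, z in mm, then the turn about the tool's z in rad. A call has 1 to 12 rows; each row shifts and turns the commanded pose from where the row before left it, along the tool's axes as they then stand; what a row does not reach is not made up. A row lasts 1/10 s, in which the tool goes at most 50 mm and 8.59 degrees, less where a joint would pass 70% of its speed; a pose out of reach is approached as far as the arm can. A call is refused whole if a number of a shift passes 50 or a number of a turn 0.15, either way. A call with a gripper value outside its range is refused whole. OPENING is the finger opening in mm, from 0 to 85.4, set as the call begins (- or left out, the last holds). The fingers move at their own pace and stop on an object; FORCE is the grip in N (left out, the last holds). Time passes only in rows, so rows that do not move let the fingers close. It gives the time, the measured TCP pose, the force and the opening at its end, in the units of the state.
- arm.observe(): the state, without advancing time (a new reading comes with each control period).
- arm.read_camera(name): name is "scene" or "side" or "wrist"; returns a dict with "color" (384x512x3 uint8, blue, green, red), "vertical_fov" (degrees; the focal length in pixels is half the picture's height over the tangent of half this angle, whatever the lens; pixels are square), "cx", "cy" (the principal point, pixels), "k1" (the pictures are not rectified: a ray, as slopes to the right and down, at radius r is drawn at 1 + k1 r^2 times it, then the intrinsics apply), "rvec" (rotation vector, rad) and "tvec" (3), from world to camera coordinates, as OpenCV has them. Camera axes: x right, y down, z forward; pixel columns grow to the right and rows downward; lengths in m; the calibration is good to about 2 mm. A picture is of the moment at which its call begins. There is no depth.
- arm.sign_off(): hands the job in, once; it reports no verdict.
Trained networks look in the newest picture that a camera, given by its name, has taken for a name from the list of things; names that differ only in an ending like _2 or _b are one class to them, and where a whole thing is asked for, a point or a joint stands for the part that bears it (a point fixed in the world has none). Each returns a list of dicts, best first, with "score" (0 to 1); they miss things now and then, are a little off and sometimes report something else, mostly with a low value. They report only what shows in the picture. A call takes as long as a camera call. They do not tell look-alikes from the thing itself.
- arm.boxes_of(camera, query): "location" ([x, y, z] in m, in world coordinates, good to about 4 mm: the middle of the surface that is visible of it).
- arm.outline_of(camera, query): "pixels" (384x512 bool, what is visible of it).
The state is a dict: "time_s": time; "joint_pos": joint angles; "joint_velocities": joint speeds; "effort": joint torques, N m; "eef_pos": TCP position; "eef_rot": TCP orientation; "ft_force": force on the tool from outside, world axes, zero at the start; "ft_torque": the same for the moment, N m; "gripper_width": finger opening in m.
Only numpy, scipy, OpenCV 4.12 (cv2) and the standard library are available. Lean on these libraries where they do the work, as an engineer would, in place of code of your own. Each camera call takes 0.05 s, during which the arm holds its last target. There are 200 camera calls.

TASK

On one of the two black stands, three wide metal-cased circuit modules (not the narrow finned heat sinks on the other stand) have slumped and lean against the backstop. Push them upright, flat together against the backstop, and slide the row along it until all three have their ends against the low fence at the stand's far end.

Things in the scene. Friction and masses are not known exactly. Their poses are not given: they have to be found in the camera images.
- stand: Black stand with the wide modules, fixed. Origin under the base's middle at table height; x along the backstop to the end fence (away from the robot), y to the backstop. Base 4 mm thick, x -102..102, y -77..73 mm, open on -x and -y. Backstop: inner face y = 60 mm, x -33..102 mm, top 64 mm above the table. Fence: inner face x = 85 mm, top 28 mm above the table.
- module1: Loose flat metal box, 120 long, 12 thick, 60 mm tall, about 0.2 kg; nearest the backstop. Origin at its centre; x along its length, y its thickness (to the backstop), z its height. At first it stands on its long lower edge, its top leaning on the backstop by 20 degrees or more, its foot out, its far end about 20 to 45 mm short of the fence.
- module2: Same kind of module, the middle one of the row: it leans on module1, with its own foot farther out and its end likewise short of the fence. Origin at its centre, axes as module1.
- module3: Same kind of module, the outermost of the row (farthest from the backstop): it leans on module2. Origin at its centre, axes as module1. When all is pushed home its outer face is 36 mm from the backstop.
Not all that is in view belongs to the job. What is shaped like the module3 but purple or red is not meant. Leave any brown look-alike of the module1 alone.

How it is judged:
At the end, for the whole second after the job is handed in: All three modules upright within 10 degrees, parallel to the backstop within 10 degrees, pressed together against the backstop (each within 12 mm of its flush place), standing on the base, far ends within 12 mm of the end fence, and at rest (angle between each of module1, module2, module3's own z axis and vertical below 0.175 rad and angle between the x axis of each of module1, module2, module3 and the x axis of stand, either way round below 0.175 rad and x of module1 in the frame of stand between 0.013 and 0.04 m and y of module1 in the frame of stand above 0.042 m and z of each of module1, module2, module3 in the frame of stand below 0.044 m and linear speed of each of module1, module2, module3 below 0.02 m/s and x of module2 in the frame of stand between 0.013 and 0.04 m and y of module2 in the frame of stand above 0.03 m and x of module3 in the frame of stand between 0.013 and 0.04 m and y of module3 in the frame of stand above 0.018 m); the robot touches nothing.
It also fails if it takes over 42 s, if anything falls off the work surface, if the arm or the gripper's body presses on something with over 40 N, if the wrist force passes 120 N, or if a joint passes its speed limit or range.

## Working session

There is one attempt and no reset: what is moved stays moved. The work goes in short steps, Python scripts to look and compute and a shell command to move; the robot and the scene stay as the last step left them, time stands still between calls to the robot, and variables do not carry over. Pictures are saved under pics/ and viewed, about 8 in all and at most 12, crops included, and the job is handed in when it is done.

```bash
mkdir -p pics
python3 - <<'E'
from cell import arm
import cv2, numpy as np
s=arm.observe(); print(s['time_s'],s['eef_pos'],s['eef_rot'],s['gripper_width'])
ims=[]
for c in ['scene','side']:
    r=arm.read_camera(c); ims.append(r['color']); print(c,{k:v for k,v in r.items() if k!='color'})
    for q in ['stand','module1','module3']:
        print(q,[(np.round(d['location'],3).tolist(),round(d['score'],2)) for d in arm.boxes_of(c,q)])
cv2.imwrite('pics/a.png',cv2.resize(ims[0],(800,600))); cv2.imwrite('pics/b.png',cv2.resize(ims[1],(800,600)))
E
```

```text
0.0 [5.99398549e-01 8.57015762e-05 1.97641282e-01] [[-5.68571990e-06  9.99998360e-01 -1.81099705e-03]
 [ 9.99999985e-01  6.00267058e-06  1.75009080e-04]
 [ 1.75019663e-04 -1.81099603e-03 -9.99998345e-01]] 0.08494671182268361
scene {'vertical_fov': 49.63098981176824, 'cx': 262.19480372733756, 'cy': 192.68590148790474, 'k1': 0.048132988291637153, 'rvec': array([ 1.81292497,  1.84141287, -0.62585174]), 'tvec': array([ 0.09334344, -0.35230892,  1.4779506 ])}
stand [([0.616, -0.225, 0.002], 0.6)]
module1 [([0.566, -0.193, 0.04], 0.96), ([0.348, -0.284, 0.014], 0.88), ([0.565, -0.171, 0.063], 0.84), ([0.6, -0.153, 0.065], 0.75), ([0.756, -0.379, 0.012], 0.63), ([0.249, -0.451, 0.009], 0.56)]
module3 [([0.566, -0.193, 0.04], 0.96), ([0.348, -0.284, 0.014], 0.88), ([0.565, -0.171, 0.063], 0.84), ([0.6, -0.153, 0.065], 0.75), ([0.756, -0.379, 0.012], 0.63), ([0.249, -0.451, 0.009], 0.56)]
side {'vertical_fov': 57.4756876594135, 'cx': 256.88859990181487, 'cy': 192.2979168603432, 'k1': -0.014691625275262219, 'rvec': array([ 2.10822498, -0.26001809,  0.1332817 ]), 'tvec': array([-0.52557611,  0.06319189,  0.91627587])}
stand [([0.586, -0.229, 0.004], 0.62)]
module1 [([0.525, -0.179, 0.054], 0.83), ([0.569, -0.155, 0.061], 0.7), ([0.75, -0.386, 0.016], 0.69), ([0.245, -0.466, 0.009], 0.69), ([0.553, -0.198, 0.036], 0.67), ([0.338, -0.296, 0.011], 0.65)]
module3 [([0.525, -0.179, 0.054], 0.83), ([0.569, -0.155, 0.061], 0.7), ([0.75, -0.386, 0.016], 0.69), ([0.245, -0.466, 0.009], 0.69), ([0.553, -0.198, 0.036], 0.67), ([0.338, -0.296, 0.011], 0.65)]
```

View pics/a.png

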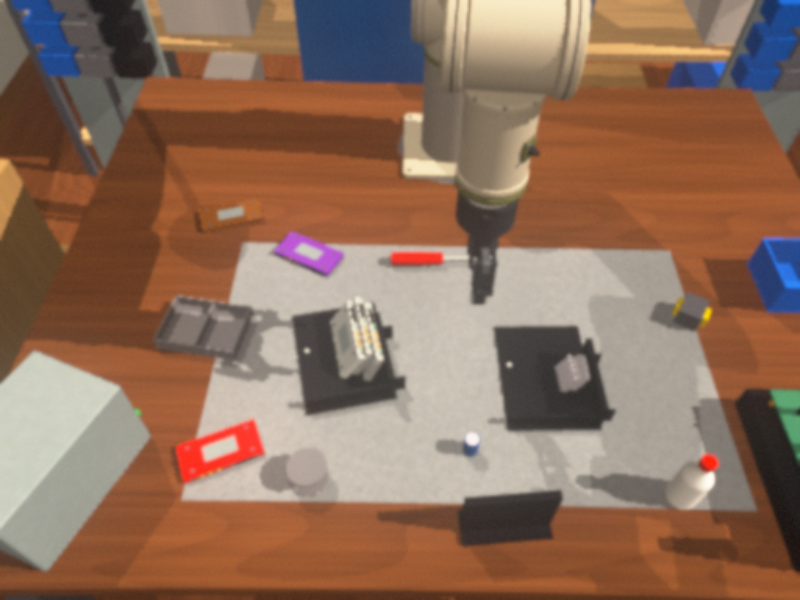

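View pics/b.png

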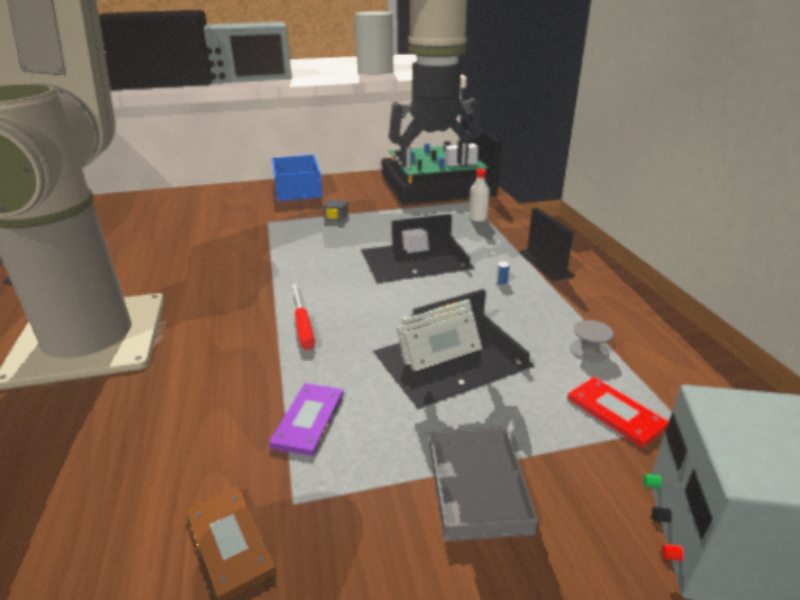

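Scene: the wanted stand is at about (345,355) with three light metal modules and its backstop toward +y; the heat-sink stand is at (555,380). Purple (308,253), red (220,450) and brown (230,215) are look-alikes and stay untouched. I'll confirm with an enlarged crop.

Run:
```python
from cell import arm
import cv2, numpy as np
a=arm.read_camera('scene')['color'][185:270,180:265]; b=arm.read_camera('side')['color'][180:260,235:345]
# each x5 / x4
A=cv2.resize(a,None,fx=4.5,fy=4.5,interpolation=cv2.INTER_CUBIC); B=cv2.resize(b,None,fx=3.7,fy=3.7,interpolation=cv2.INTER_CUBIC)
h=max(A.shape[0],B.shape[0]); f=lambda i:cv2.copyMakeBorder(i,0,h-i.shape[0],0,0,cv2.BORDER_CONSTANT)
o=np.hstack([f(A),f(B)]); o=np.clip(o.astype(float)*1.6,0,255).astype(np.uint8); print(o.shape,A.shape)
cv2.imwrite('pics/c.png',o)
```

```text
(382, 789, 3) (382, 382, 3)
```

View pics/c.png

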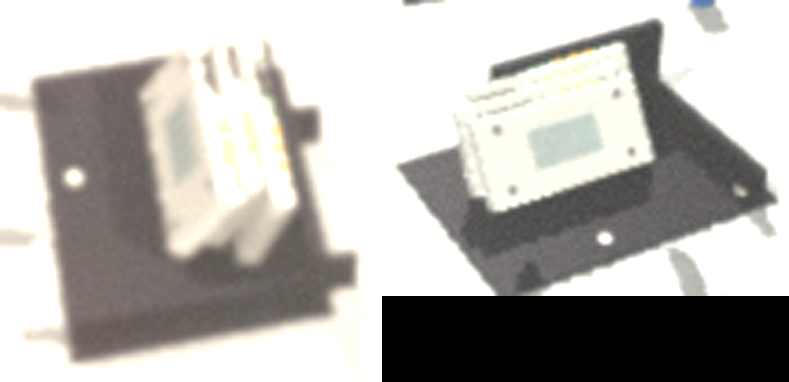

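Crop left (scene): base corners -x/-y (37,78), +x/-y (75,358), and three metal modules leaning to the right. Crop right (side): base corners (400,165), (500,297), (775,200), backstop top ends (493,68) and (660,20), module3 face corners (458,115), (625,43), (653,158), (492,210). These are the metal-cased wide ones, so I fit the poses.

```bash
cat > h.py <<'E'
import cv2, numpy as np
def proj(r,P):
    P=np.asarray(P,float).reshape(-1,3); R=cv2.Rodrigues(r['rvec'])[0]; c=P@R.T+np.ravel(r['tvec'])
    s=c[:,:2]/c[:,2:]; s=s*(1+r['k1']*(s**2).sum(1,keepdims=True)); f=192/np.tan(np.radians(r['vertical_fov'])/2)
    return s*f+[r['cx'],r['cy']]
def stand(p,Q):
    Q=np.asarray(Q,float).reshape(-1,3); c,s=np.cos(p[2]),np.sin(p[2])
    return np.c_[p[0]+c*Q[:,0]-s*Q[:,1],p[1]+s*Q[:,0]+c*Q[:,1],Q[:,2]]
E
cat > fit.py <<'E'
from cell import arm
from h import *
from scipy.optimize import least_squares
S=arm.read_camera('scene');D=arm.read_camera('side')
a=lambda u,v:(180+u/4.5,185+v/4.5)
b=lambda u,v:(235+(u-382)/3.7,180+v/3.7)
m=1e-3
Q=np.array([[-102,-77,4],[102,-77,0],[-102,73,4],[-102,-77,2],[102,-77,4],[-33,60,64],[102,60,64]])*m
px=np.array([a(37,78),a(75,358),b(400,165),b(500,297),b(775,200),b(493,66),b(660,20)])
def res(p):
    W=stand(p,Q); return np.r_[proj(S,W[:2])-px[:2],proj(D,W[2:])-px[2:]].ravel()
f=least_squares(res,[.6,-.2,0],loss='soft_l1'); p=f.x; print('stand',p.round(4)); print(res(p).reshape(-1,2).round(1).tolist())
mp=np.array([b(458,115),b(625,43),b(653,158),b(492,210)])
def mod(q): # x centre, foot y(outer lower edge), lean, yaw
    x,y,l,t=q; L=[[-.06,0,.06],[.06,0,.06],[.06,0,0],[-.06,0,0]]
    return np.array([[x+u[0]*np.cos(t)-np.sin(t)*u[2]*np.sin(l),y+u[0]*np.sin(t)+np.cos(t)*u[2]*np.sin(l),.004+u[2]*np.cos(l)] for u in L])
g=least_squares(lambda q:(proj(D,stand(p,mod(q)))-mp).ravel(),[0,0,.4,0]); print('mod3',g.x.round(3),np.abs(g.fun).max().round(1))
E
python3 fit.py
```

```text
stand [ 0.572  -0.2006  0.2332]
[[-0.9, -1.5], [-0.1, 0.3], [-1.5, -1.5], [0.1, -0.1], [0.2, -1.7], [0.2, 0.6], [0.5, 0.0]]
mod3 [-0.005  0.002  0.606  0.02 ] 6.0
```

```bash
python3 -m creep '[[[0,0,0,-0.12],[0,0,0,-0.113],[-33,-9,0,0],[-33,-9,0,0],[-33,-9,0,0],[-33,-9,0,0],[-33,-9,0,0],[-33,-9,0,0],[-33,-9,0,0],[-33,-9,0,0],[0,0,0,0],[0,0,0,0]]]' 60
cat > look.py <<'E'
import sys
from cell import arm
from h import *
r=arm.read_camera('wrist'); s=arm.read_camera('side'); n=sys.argv[1]
p=[.572,-.2006,.2332]
B=lambda x0,x1,y0,y1,z:[[x0,y0,z],[x1,y0,z],[x1,y1,z],[x0,y1,z]]
out=[]
for c,i in ((r,r['color']),(s,s['color'])):
    out.append((c,i.copy()))
a=cv2.resize(out[0][1],(620,465)); b=cv2.resize(out[1][1][170:270,225:355],None,fx=4,fy=4,interpolation=cv2.INTER_CUBIC)
cv2.imwrite(f'pics/{n}w.png',a); cv2.imwrite(f'pics/{n}s.png',b)
np.save('w.npy',{k:v for k,v in r.items()},allow_pickle=True)
print(arm.observe()['time_s'],arm.observe()['eef_pos'])
E
python3 look.py d
```

```text
time_s: 1.8
eef_pos: [0.5906, -0.2741, 0.1984]
eef_rot: [[-0.229, 0.973, -0.0], [0.973, 0.229, 0.0], [0.001, -0.0, -1.0]]
ft_force: [1.0, 0.4, -0.8]
gripper_width: 0.0601
1.9 [ 0.5910101  -0.27263273  0.19862887]
```

View pics/dw.png

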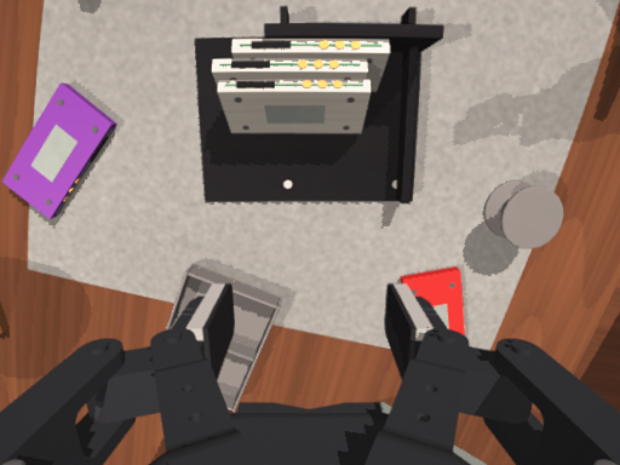

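Wrist view: base front corners (205,202) and (412,202), rear-left corner (195,40). Module tops run x 218–371 (module3), 213–367 (module2), 232–390 (module1). Module3's foot is at row 132. Fitting again from here.

```bash
cat > fit2.py <<'E'
from h import *
from scipy.optimize import least_squares
r=np.load('w.npy',allow_pickle=True).item(); k=620/512
m=1e-3
Q=np.array([[-102,-77,4],[102,-77,4],[-102,73,4]])*m; px=np.array([[205,202],[412,202],[195,40]])/k
f=least_squares(lambda p:(proj(r,stand(p,Q))-px).ravel(),[.57,-.2,.23]); p=f.x; print('stand',p.round(4),f.fun.round(1))
def mod(q): 
    x,y,l,t=q; L=[[-.06,0,.06],[.06,0,.06],[.06,0,0],[-.06,0,0]]
    return np.array([[x+u[0]*np.cos(t)-np.sin(t)*u[2]*np.sin(l),y+u[0]*np.sin(t)+np.cos(t)*u[2]*np.sin(l),.004+u[2]*np.cos(l)] for u in L])
mp=np.array([[218,91],[371,91],[362,132],[231,133]])/k
g=least_squares(lambda q:(proj(r,stand(p,mod(q)))-mp).ravel(),[0,0,.5,0]); print('mod3',g.x.round(3),g.fun.round(1))
# tops of 1,2: x range given z
R=cv2.Rodrigues(r['rvec'])[0]
for n,u0,u1,v in (('2',213,367,72),('1',233,389,53)):
    e=least_squares(lambda q:(proj(r,stand(p,[[q[0]-.06,q[1],q[2]],[q[0]+.06,q[1],q[2]]]))-np.array([[u0,v],[u1,v]])/k).ravel(),[0,.04,.055]); print(n,e.x.round(3),e.fun.round(1))
print('cam',(-R.T@np.ravel(r['tvec'])).round(3))
E
python3 fit2.py
```

```text
stand [ 0.5732 -0.2054  0.2328] [ 0.2  0.6  0.   0.2 -0.2 -0.6]
mod3 [-0.011 -0.01   0.585 -0.002] [ 0.8  0.3 -1.  -0.1 -1.3  0.1  1.5 -0.5]
2 [-0.014  0.037  0.057] [ 0.   0.4  0.  -0.4]
1 [0.002 0.051 0.058] [ 0.   0.1  0.  -0.1]
cam [ 0.574 -0.208  0.374]
```

```bash
python3 -m creep '[[[0,-5,35,0],[0,-5,40,0],[0,0,40,0],[0,0,40,0],[0,0,25,0],[0,0,8,0],[10,0,0,0],[10,0,0,0],[10,0,0,0],[6,0,0,0],[0,0,0,0],[0,0,0,0]]]' 60
python3 -m creep '[[[5,0,0,0],[5,0,0,0],[5,0,0,0],[5,0,0,0],[0,0,0,0]]]' 60
```

```text
time_s: 3.1
eef_pos: [0.5733, -0.2408, 0.0115]
eef_rot: [[-0.231, 0.973, 0.001], [0.973, 0.231, -0.001], [-0.001, 0.001, -1.0]]
ft_force: [0.5, 0.2, -0.3]
gripper_width: 0.0603
time_s: 3.6
eef_pos: [0.568, -0.2205, 0.0105]
eef_rot: [[-0.231, 0.973, -0.0], [0.973, 0.231, 0.0], [0.0, -0.0, -1.0]]
ft_force: [0.2, 0.1, 0.2]
gripper_width: 0.0601
```

```bash
python3 -m creep '[[[4,0,0,0],[4,0,0,0],[4,0,0,0],[0,0,0,0]]]'
python3 -m creep '[[[3,0,0,0],[3,0,0,0],[2,0,0,0],[0,0,0,0]]]'
python3 -m creep '[[[2,0,0,0],[2,0,0,0],[0,0,0,0]]]'; python3 look.py e
```

```text
time_s: 4.0
eef_pos: [0.5653, -0.209, 0.0106]
eef_rot: [[-0.231, 0.973, -0.0], [0.973, 0.231, 0.0], [0.0, -0.0, -1.0]]
ft_force: [0.1, 0.5, -0.5]
gripper_width: 0.0601
time_s: 4.4
eef_pos: [0.5636, -0.2017, 0.0107]
eef_rot: [[-0.231, 0.973, -0.0], [0.973, 0.231, -0.0], [-0.0, -0.0, -1.0]]
ft_force: [0.6, 0.9, 0.4]
gripper_width: 0.0598
time_s: 4.7
eef_pos: [0.5636, -0.2003, 0.0116]
eef_rot: [[-0.23, 0.973, 0.002], [0.973, 0.23, -0.004], [-0.004, 0.001, -1.0]]
ft_force: [1.4, -8.8, -0.3]
gripper_width: 0.0597
4.8 [ 0.56358066 -0.20031701  0.01161049]
```

View pics/es.png

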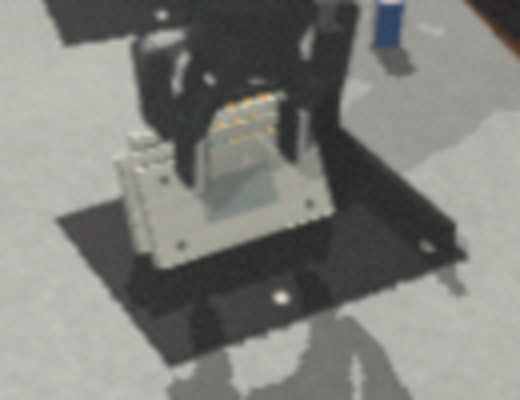

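The fingertips sit on module3's face at about mid-height (tips around (190,190) and (295,165)), too high. I'll back off, narrow the jaws so the tips swing lower, go lower and push at the foot.

```bash
python3 -m creep '[[[-10,0,0,0],[-15,0,0,0],[-10,0,0,0],[0,0,0,0],[0,0,0,0],[0,0,2,0],[0,0,2,0],[0,0,0,0],[0,0,0,0]]]' 25
python3 -m creep '[[[5,0,0,0],[5,0,0,0],[5,0,0,0],[4,0,0,0],[0,0,0,0]]]'
python3 -m creep '[[[4,0,0,0],[4,0,0,0],[3,0,0,0],[0,0,0,0]]]'
```

```text
time_s: 5.7
eef_pos: [0.5707, -0.2316, 0.0065]
eef_rot: [[-0.231, 0.973, -0.0], [0.973, 0.231, 0.0], [0.0, -0.0, -1.0]]
ft_force: [0.6, 0.2, -0.8]
gripper_width: 0.0252
time_s: 6.2
eef_pos: [0.5663, -0.2127, 0.0067]
eef_rot: [[-0.232, 0.973, -0.0], [0.973, 0.232, 0.0], [0.0, -0.0, -1.0]]
ft_force: [-0.9, -0.2, -0.1]
gripper_width: 0.0252
time_s: 6.6
eef_pos: [0.5646, -0.2043, 0.0075]
eef_rot: [[-0.231, 0.973, 0.002], [0.973, 0.231, -0.003], [-0.003, 0.001, -1.0]]
ft_force: [1.5, -5.5, -0.9]
gripper_width: 0.0252
```

```bash
python3 -m creep '[[[3,0,0,0],[3,0,0,0],[0,0,0,0],[0,0,0,0]]]'
python3 -m creep '[[[3,0,0,0],[3,0,0,0],[0,0,0,0],[0,0,0,0]]]'; python3 look.py f
```

```text
time_s: 7.0
eef_pos: [0.5641, -0.2013, 0.0082]
eef_rot: [[-0.23, 0.973, 0.004], [0.973, 0.23, -0.007], [-0.008, 0.003, -1.0]]
ft_force: [3.1, -16.5, -3.6]
gripper_width: 0.0246
time_s: 7.4
eef_pos: [0.5642, -0.2004, 0.0094]
eef_rot: [[-0.229, 0.973, 0.008], [0.973, 0.229, -0.014], [-0.015, 0.004, -1.0]]
ft_force: [5.4, -35.3, -6.5]
gripper_width: 0.0246
7.5 [ 0.56412603 -0.20042741  0.00942923]
```

View pics/fs.png

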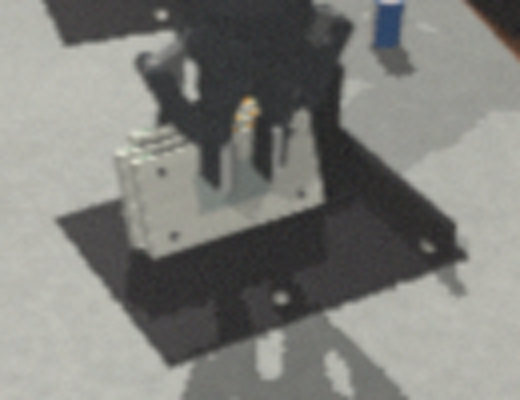

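Run:
```python
from cell import arm
from h import *
o=arm.observe(); R=np.array(o['eef_rot']); t=np.array(o['eef_pos'])
for c,off,k in (('side',(225,170),4),('wrist',(0,0),620/512)):
    r=arm.read_camera(c)
    P=[t+R@np.array([x,y,z])/1000 for x,y,z in ((0,0,0),(-11,-13,0),(-11,13,0),(11,13,0),(11,-13,0))]
    print(c,((proj(r,P)-off)*k).round().tolist())
    # upright flush module 3 outer face corners
    p=[.5732,-.2054,.2328]
    for yy in (.024,.015): print(((proj(r,stand(p,[[-.071,yy,.004],[.049,yy,.004],[.049,yy,.064],[-.071,yy,.064]]))-off)*k).round().tolist())
```

```text
side [[242.0, 224.0], [233.0, 239.0], [269.0, 227.0], [251.0, 208.0], [214.0, 220.0]]
[[137.0, 245.0], [304.0, 191.0], [309.0, 112.0], [137.0, 163.0]]
[[144.0, 253.0], [312.0, 198.0], [318.0, 119.0], [144.0, 171.0]]
wrist [[310.0, 268.0], [284.0, 289.0], [336.0, 289.0], [337.0, 247.0], [283.0, 247.0]]
[[182.0, 232.0], [425.0, 231.0], [475.0, 281.0], [128.0, 282.0]]
[[183.0, 250.0], [423.0, 249.0], [472.0, 304.0], [132.0, 306.0]]
```

View pics/fw.png

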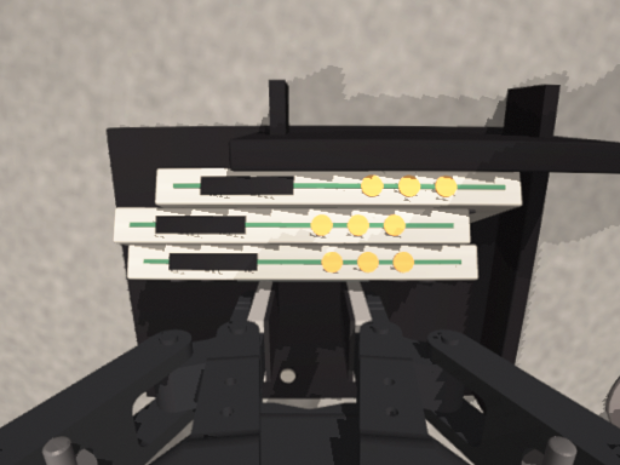

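Wrist view: the tops are flush (module3 outer top edge at row 279, predicted 282). The side view puts module3's foot about 14 mm out, so it still leans about 13°. The tips ride high unless shut, so I'll shut the fingers and push lower.

```bash
python3 -m creep '[[[-10,0,0,0],[-15,0,0,0],[-5,0,0,0],[0,0,0,0],[0,0,0,0],[0,0,0,0],[0,0,0,0],[5,0,0,0],[5,0,0,0],[5,0,0,0],[4,0,0,0],[0,0,0,0]]]' 0
python3 -m creep '[[[3,0,0,0],[3,0,0,0],[0,0,0,0]]]'
python3 -m creep '[[[3,0,0,0],[3,0,0,0],[0,0,0,0],[0,0,0,0]]]'
```

```text
time_s: 8.8
eef_pos: [0.5638, -0.2021, 0.007]
eef_rot: [[-0.231, 0.973, 0.001], [0.973, 0.231, -0.001], [-0.002, 0.0, -1.0]]
ft_force: [-0.3, -2.8, -2.2]
gripper_width: 0.0001
time_s: 9.1
eef_pos: [0.5638, -0.2011, 0.0081]
eef_rot: [[-0.23, 0.973, 0.004], [0.973, 0.23, -0.008], [-0.009, 0.002, -1.0]]
ft_force: [3.7, -21.3, -4.9]
gripper_width: -0.0
time_s: 9.5
eef_pos: [0.5639, -0.2002, 0.0095]
eef_rot: [[-0.229, 0.973, 0.008], [0.973, 0.229, -0.015], [-0.017, 0.004, -1.0]]
ft_force: [6.5, -39.8, -8.2]
gripper_width: 0.0004
```

```bash
python3 -m creep '[[[-15,0,0,0],[-25,0,0,0],[-30,0,-20,0],[0,0,-45,0],[0,0,-45,0],[0,0,-45,0],[0,0,-30,0],[0,0,0,0],[0,0,0,0]]]'; python3 look.py g
python3 - <<'E'
import cv2,numpy as np
w=cv2.imread('pics/gw.png'); s=cv2.resize(cv2.imread('pics/gs.png'),None,fx=.75,fy=.75)
w=w[:300,100:500]; o=np.zeros((300,400+s.shape[1],3),np.uint8); o[:,:400]=w; o[:s.shape[0],400:]=s; cv2.imwrite('pics/g.png',o)
E
```

```text
time_s: 10.4
eef_pos: [0.5775, -0.2582, 0.1925]
eef_rot: [[-0.231, 0.973, 0.002], [0.973, 0.231, -0.0], [-0.001, 0.001, -1.0]]
ft_force: [0.1, 0.2, -1.4]
gripper_width: 0.0003
10.5 [ 0.57613168 -0.25751338  0.18970573]
```

View pics/g.png

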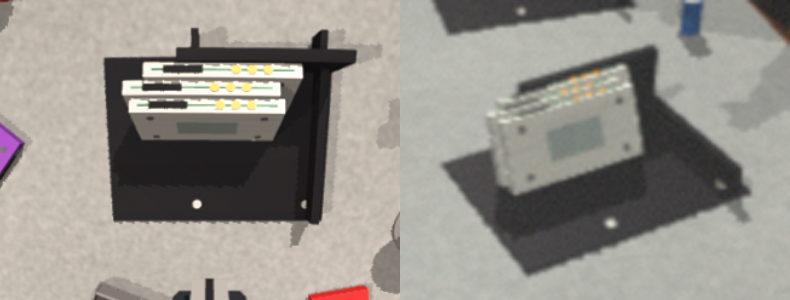

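```bash
cat > fit3.py <<'E'
from h import *
from scipy.optimize import least_squares
r=np.load('w.npy',allow_pickle=True).item(); k=620/512; m=1e-3
Q=np.array([[-102,-77,4],[102,-77,4],[-102,73,4]])*m; px=(np.array([[114,220],[321,221],[105,58]])+[100,0])/k
f=least_squares(lambda p:(proj(r,stand(p,Q))-px).ravel(),[.57,-.2,.23]); p=f.x; print('stand',p.round(4),f.fun.round(1))
def mod(q): 
    x,y,l,t=q; L=[[-.06,0,.06],[.06,0,.06],[.06,0,0],[-.06,0,0]]
    return np.array([[x+u[0]*np.cos(t)-np.sin(t)*u[2]*np.sin(l),y+u[0]*np.sin(t)+np.cos(t)*u[2]*np.sin(l),.004+u[2]*np.cos(l)] for u in L])
mp=(np.array([[130,113],[285,113],[274,140],[140,140]])+[100,0])/k
g=least_squares(lambda q:(proj(r,stand(p,mod(q)))-mp).ravel(),[0,0,.3,0]); print('mod3',g.x.round(3),g.fun.round(1))
for l,y in ((0,.024),(.2,.012),(.3,.006)): print(((proj(r,stand(p,mod([g.x[0],y,l,0])))*k)-[100,0]).round().tolist())
print(((proj(r,stand(p,np.array([[-33,60,64],[102,60,64],[-33,60,4]])*m))*k)-[100,0]).round().tolist())
E
python3 fit3.py
```

```text
stand [ 0.5735 -0.2043  0.229 ] [-0.1  0.5  0.3  0.2 -0.2 -0.5]
mod3 [-0.01   0.001  0.389  0.002] [-0.1 -0.1 -0.4  0.1 -1.7 -0.   2.3 -0.1]
[[129.0, 112.0], [286.0, 112.0], [273.0, 114.0], [142.0, 114.0]]
[[129.0, 112.0], [285.0, 112.0], [272.0, 127.0], [142.0, 127.0]]
[[129.0, 112.0], [285.0, 113.0], [272.0, 134.0], [143.0, 134.0]]
[[177.0, 62.0], [357.0, 64.0], [182.0, 72.0]]
```

Run:
```python
from cell import arm
from h import *
o=arm.observe(); R=np.array(o['eef_rot']); t=np.array(o['eef_pos'])
r=arm.read_camera('side'); q=proj(r,[t+R@np.array(v)/1e3 for v in ((0,0,0),(11,0,0),(-11,0,0),(0,0,-19),(0,0,-73))]); print(q.round())
c=q[0].astype(int); i=r['color']; y0,x0=c[1]-60,c[0]-50; cr=cv2.resize(i[y0:y0+80,x0:x0+100],None,fx=4,fy=4,interpolation=cv2.INTER_CUBIC)
for a in (q-[x0,y0])*4: cv2.circle(cr,tuple(int(v) for v in a),3,(0,0,255),-1)
f=cv2.imread('pics/fs.png')[60:300,110:350]; f=cv2.resize(f,(400,400))
P=np.array([[251,208],[214,220],[269,227],[233,239],[242,224]])
for a in (P-[110,60])*400/240: cv2.circle(f,tuple(int(v) for v in a),3,(0,0,255),-1)
f=np.clip(f*1.7,0,255).astype(np.uint8); cr=cv2.copyMakeBorder(cr,0,80,0,0,0)
cv2.imwrite('pics/k.png',np.hstack([cr,f]))
```

```text
[[303. 171.]
 [300. 169.]
 [306. 173.]
 [303. 163.]
 [305. 138.]]
```

View pics/k.png

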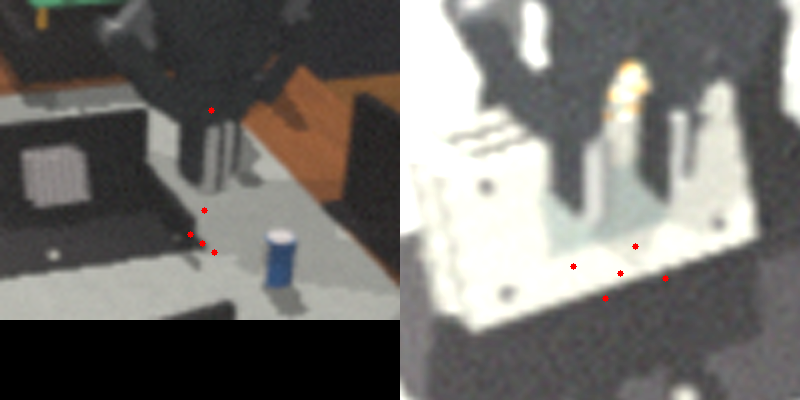

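The shut fingertips show about 50 zoomed px above the reported TCP, at row 190 against 243. So they may end about 25–30 mm short of the reported TCP, which would explain the high contact. I'll check this against the wrist camera.

Run:
```python
from cell import arm
from h import *
o=arm.observe(); R=np.array(o['eef_rot']); t=np.array(o['eef_pos'])
r=arm.read_camera('wrist'); s=arm.read_camera('side')
for d in (0,10,20,30,40):
    P=[t+R@np.array([x,0,-d])/1e3 for x in (11,-11)]
    print(d,'wrist(620 px)',(proj(r,P)*620/512).round().tolist(),'side crop',((proj(s,P)-[253,111])*4).round().tolist())
g=cv2.imread('pics/gw.png',0); print(g[270:300,305:320:5].T.tolist())
print('cam in tool frame',(R.T@(-cv2.Rodrigues(r['rvec'])[0].T@np.ravel(r['tvec'])-t)).round(3))
```

```text
0 wrist(620 px) [[310.0, 247.0], [310.0, 289.0]] side crop [[186.0, 231.0], [210.0, 249.0]]
10 wrist(620 px) [[310.0, 254.0], [310.0, 298.0]] side crop [[187.0, 214.0], [211.0, 231.0]]
20 wrist(620 px) [[310.0, 261.0], [310.0, 308.0]] side crop [[188.0, 196.0], [212.0, 214.0]]
30 wrist(620 px) [[311.0, 270.0], [311.0, 318.0]] side crop [[189.0, 179.0], [214.0, 196.0]]
40 wrist(620 px) [[311.0, 280.0], [311.0, 331.0]] side crop [[191.0, 161.0], [215.0, 177.0]]
[[188, 189, 188, 188, 186, 186, 185, 179, 147, 118, 117, 118, 118, 119, 119, 118, 118, 114, 103, 99, 98, 99, 99, 99, 99, 99, 99, 99, 100, 95], [186, 185, 185, 186, 187, 190, 191, 180, 122, 58, 39, 41, 42, 42, 42, 43, 43, 43, 43, 43, 44, 44, 43, 44, 43, 43, 43, 44, 43, 43], [186, 187, 187, 188, 189, 190, 190, 189, 185, 185, 191, 192, 192, 192, 192, 192, 192, 192, 192, 192, 191, 191, 192, 191, 192, 192, 192, 192, 192, 191]]
cam in tool frame [ 0.068 -0.001 -0.176]
```

Run:
```python
from cell import arm
from h import *
o=arm.observe(); R=np.array(o['eef_rot']); t=np.array(o['eef_pos'])
r=arm.read_camera('wrist'); s=arm.read_camera('side')
for d in (43,58,73,88,103):
    P=[t+R@np.array([x,y,-d])/1e3 for x in (38,-38) for y in (-42,42)]
    print(d,'wrist',(proj(r,P)*620/512).round().tolist(),'side(2x crop)',((proj(s,P)-[233,70])*5).round().tolist())
a=cv2.resize(cv2.imread('pics/gw.png')[240:465,100:520],None,fx=.95,fy=.95); b=cv2.resize(s['color'][70:170,233:313],None,fx=5,fy=5,interpolation=cv2.INTER_CUBIC)
a=cv2.copyMakeBorder(a,0,500-a.shape[0],0,0,0); o=np.hstack([b,a]); print(o.shape); cv2.imwrite('pics/l.png',np.clip(o*2.,0,255).astype(np.uint8))
```

```text
43 wrist [[193.0, 212.0], [428.0, 212.0], [210.0, 391.0], [412.0, 391.0]] side(2x crop) [[215.0, 394.0], [387.0, 355.0], [317.0, 470.0], [499.0, 424.0]]
58 wrist [[179.0, 223.0], [442.0, 223.0], [200.0, 417.0], [421.0, 417.0]] side(2x crop) [[216.0, 360.0], [390.0, 322.0], [319.0, 433.0], [503.0, 389.0]]
73 wrist [[162.0, 236.0], [460.0, 236.0], [189.0, 448.0], [433.0, 448.0]] side(2x crop) [[217.0, 325.0], [393.0, 288.0], [321.0, 396.0], [507.0, 353.0]]
88 wrist [[140.0, 254.0], [483.0, 253.0], [175.0, 485.0], [447.0, 485.0]] side(2x crop) [[218.0, 289.0], [396.0, 254.0], [323.0, 357.0], [512.0, 316.0]]
103 wrist [[110.0, 277.0], [513.0, 277.0], [159.0, 531.0], [464.0, 531.0]] side(2x crop) [[219.0, 252.0], [398.0, 218.0], [326.0, 318.0], [516.0, 278.0]]
(500, 799, 3)
```

View pics/l.png

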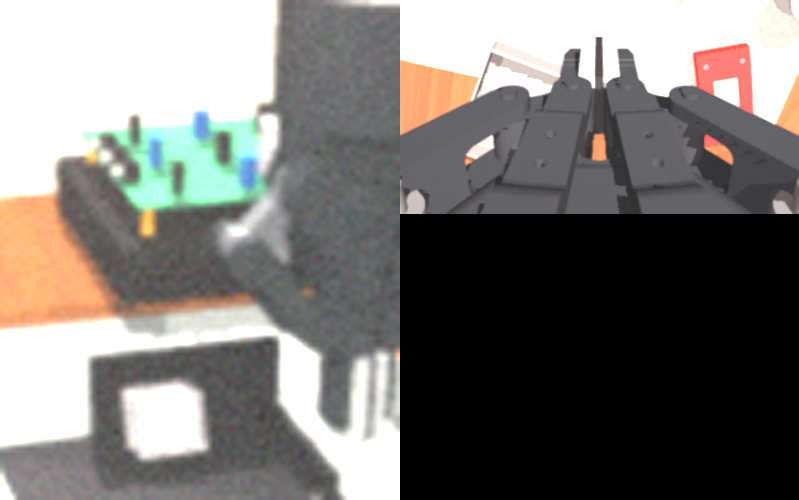

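The wrist camera agrees: the real tips are about 30 mm above the reported TCP. I'll descend on the open side, further than before, watching the z force.

```bash
python3 -m creep '[[[0,0,40,0],[0,0,40,0],[0,0,45,0],[0,0,45,0],[0,0,20,0],[0,0,5,0],[0,0,0,0],[0,0,0,0]]]' 30
python3 -m creep '[[[0,0,4,0],[0,0,4,0],[0,0,0,0]]]'
python3 -m creep '[[[0,0,4,0],[0,0,0,0]]]'
```

```text
time_s: 11.55
eef_pos: [0.5784, -0.259, -0.0013]
eef_rot: [[-0.231, 0.973, 0.003], [0.973, 0.231, -0.001], [-0.002, 0.002, -1.0]]
ft_force: [0.1, -0.2, 0.2]
gripper_width: 0.0297
time_s: 11.85
eef_pos: [0.577, -0.2583, -0.0112]
eef_rot: [[-0.231, 0.973, 0.0], [0.973, 0.231, -0.0], [-0.0, 0.0, -1.0]]
ft_force: [-0.5, 0.4, -0.5]
gripper_width: 0.0298
time_s: 12.05
eef_pos: [0.5766, -0.258, -0.0159]
eef_rot: [[-0.231, 0.973, -0.001], [0.973, 0.231, 0.0], [0.001, -0.001, -1.0]]
ft_force: [0.2, -0.0, 0.0]
gripper_width: 0.0301
```

Confirmed: reported z is −0.016 and nothing is touched. Pushing at the foot now.

```bash
python3 -m creep '[[[10,0,0,0],[10,0,0,0],[10,0,0,0],[8,0,0,0],[0,0,0,0]]]'
python3 -m creep '[[[4,0,0,0],[4,0,0,0],[4,0,0,0],[0,0,0,0]]]'
python3 -m creep '[[[4,0,0,0],[4,0,0,0],[0,0,0,0]]]'
```

```text
time_s: 12.55
eef_pos: [0.5679, -0.2197, -0.0154]
eef_rot: [[-0.232, 0.973, -0.0], [0.973, 0.232, 0.0], [0.001, -0.0, -1.0]]
ft_force: [0.7, 0.2, 0.3]
gripper_width: 0.0302
time_s: 12.95
eef_pos: [0.5656, -0.21, -0.0151]
eef_rot: [[-0.231, 0.973, 0.001], [0.973, 0.231, -0.001], [-0.001, 0.0, -1.0]]
ft_force: [1.1, -1.0, -0.8]
gripper_width: 0.0302
time_s: 13.25
eef_pos: [0.564, -0.2028, -0.0151]
eef_rot: [[-0.231, 0.973, 0.001], [0.973, 0.231, -0.002], [-0.002, 0.001, -1.0]]
ft_force: [1.8, -4.2, -2.4]
gripper_width: 0.0296
```

```bash
python3 -m creep '[[[3,0,0,0],[3,0,0,0],[0,0,0,0],[0,0,0,0]]]'
```

```text
time_s: 13.65
eef_pos: [0.5623, -0.1966, -0.0153]
eef_rot: [[-0.231, 0.973, 0.0], [0.973, 0.231, -0.001], [-0.001, -0.0, -1.0]]
ft_force: [0.7, -5.5, -2.2]
gripper_width: 0.0303
```

```bash
python3 -m creep '[[[2,0,0,0],[2,0,0,0],[0,0,0,0]]]'; python3 -m creep '[[[2,0,0,0],[2,0,0,0],[0,0,0,0]]]'
```

```text
time_s: 13.95
eef_pos: [0.562, -0.1952, -0.0149]
eef_rot: [[-0.23, 0.973, 0.002], [0.973, 0.23, -0.004], [-0.005, 0.001, -1.0]]
ft_force: [4.0, -17.6, -7.2]
gripper_width: 0.0303
time_s: 14.25
eef_pos: [0.562, -0.1954, -0.0144]
eef_rot: [[-0.229, 0.973, 0.005], [0.973, 0.229, -0.01], [-0.011, 0.002, -1.0]]
ft_force: [6.9, -32.7, -13.3]
gripper_width: 0.0302
```

```bash
python3 -m creep '[[[2,0,0,0],[2,0,0,0],[0,0,0,0]]]'; python3 look.py m
python3 - <<'E'
import cv2,numpy as np
w=cv2.resize(cv2.imread('pics/mw.png'),(440,330)); s=cv2.imread('pics/ms.png')[40:370,60:420]; cv2.imwrite('pics/m.png',np.hstack([w,s]))
E
```

```text
time_s: 14.55
eef_pos: [0.5621, -0.1956, -0.0139]
eef_rot: [[-0.228, 0.974, 0.007], [0.973, 0.228, -0.016], [-0.017, 0.004, -1.0]]
ft_force: [11.1, -51.1, -22.2]
gripper_width: 0.0299
14.65 [ 0.56214415 -0.1956046  -0.01391031]
```

View pics/m.png

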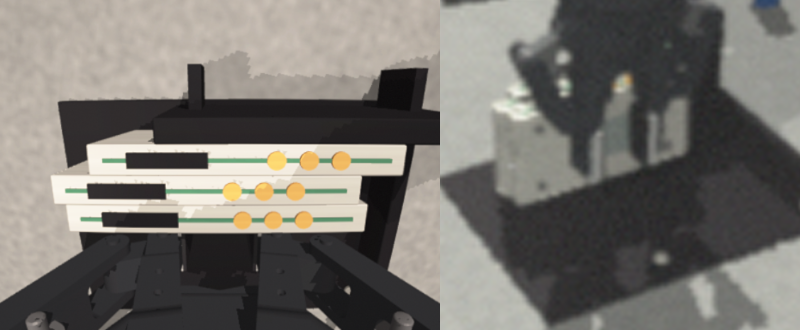

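Wrist view: the three modules are stacked face to face against the backstop, and the side view shows them upright. Only their x ends are staggered (module1 leads). I'll back off, lift, turn 90° and go to the −x end.

```bash
python3 -m creep '[[[-20,0,0,0],[-20,0,0,0],[0,0,-30,0],[0,0,-30,0.14],[0,0,0,0.14],[0,0,0,0.14],[0,0,0,0.14],[0,0,0,0.14],[0,0,0,0.14],[0,0,0,0.14],[0,0,0,0.14],[0,0,0,0.14]]]' 4
python3 -m creep '[[[0,0,0,0.14],[0,0,0,0.14],[0,0,0,0.031],[0,0,0,0]]]'
python3 - <<'E'
from cell import arm
import numpy as np
o=arm.observe(); d=np.array(o['eef_pos'][:2])-[.5735,-.2043]; c,s=np.cos(.229),np.sin(.229)
print(c*d[0]+s*d[1],-s*d[0]+c*d[1],np.array(o['joint_pos']).round(2),o['ft_force'])
E
```

```text
time_s: 15.85
eef_pos: [0.5686, -0.2225, 0.0446]
eef_rot: [[0.859, 0.513, -0.001], [0.513, -0.859, 0.001], [0.0, -0.001, -1.0]]
ft_force: [-0.5, 0.7, 0.5]
gripper_width: 0.0041
time_s: 16.25
eef_pos: [0.5686, -0.2226, 0.0446]
eef_rot: [[0.973, 0.231, -0.001], [0.231, -0.973, 0.001], [-0.0, -0.001, -1.0]]
ft_force: [0.0, 0.0, -0.7]
gripper_width: 0.0041
-0.008971725812187366 -0.01671774513424526 [-0.46  0.28  1.61  0.    1.26  0.88] [ 0.00186322  0.03459026 -0.65242869]
```

```bash
python3 -m creep '[[[-35,0,0,0],[-35,0,0,0],[-31,0,0,0],[0,-30,0,0],[0,-28,0,0],[0,0,25,0],[0,0,23,0],[0,0,0,0],[0,0,0,0]]]'
cat > ps.py <<'E'
from cell import arm
import numpy as np
o=arm.observe(); d=np.array(o['eef_pos'][:2])-[.5735,-.2043]; c,s=np.cos(.229),np.sin(.229)
print('stand xy mm',(1e3*np.array([c*d[0]+s*d[1],-s*d[0]+c*d[1]])).round(1))
E
python3 ps.py
python3 -m creep '[[[6,0,0,0],[6,0,0,0],[6,0,0,0],[0,0,0,0]]]'; python3 ps.py
python3 -m creep '[[[5,0,0,0],[5,0,0,0],[0,0,0,0]]]'; python3 ps.py
```

```text
time_s: 17.15
eef_pos: [0.4567, -0.1897, -0.0033]
eef_rot: [[0.973, 0.232, -0.001], [0.232, -0.973, 0.001], [-0.001, -0.001, -1.0]]
ft_force: [0.8, 0.3, -0.3]
gripper_width: 0.0037
stand xy mm [-110.5   40.7]
time_s: 17.55
eef_pos: [0.4761, -0.1861, -0.0025]
eef_rot: [[0.973, 0.231, 0.002], [0.231, -0.973, -0.001], [0.001, 0.001, -1.0]]
ft_force: [-0.2, 0.1, 0.7]
gripper_width: 0.0039
stand xy mm [-90.8  39.9]
time_s: 17.85
eef_pos: [0.4849, -0.1836, -0.0032]
eef_rot: [[0.973, 0.231, 0.0], [0.231, -0.973, -0.0], [0.0, 0.0, -1.0]]
ft_force: [0.4, -0.6, -0.6]
gripper_width: 0.004
stand xy mm [-81.6  40.3]
```

```bash
python3 -m creep '[[[4,0,0,0],[4,0,0,0],[4,0,0,0],[0,0,0,0]]]'; python3 ps.py
python3 -m creep '[[[4,0,0,0],[4,0,0,0],[4,0,0,0],[0,0,0,0]]]'; python3 ps.py
```

```text
time_s: 18.25
eef_pos: [0.4966, -0.1807, -0.0033]
eef_rot: [[0.973, 0.231, 0.001], [0.231, -0.973, 0.0], [0.001, 0.0, -1.0]]
ft_force: [-0.7, 0.1, 0.6]
gripper_width: 0.0039
stand xy mm [-69.6  40.4]
time_s: 18.65
eef_pos: [0.5079, -0.178, -0.0034]
eef_rot: [[0.973, 0.231, -0.0], [0.231, -0.973, 0.0], [0.0, -0.0, -1.0]]
ft_force: [-1.6, 0.2, -0.5]
gripper_width: 0.0036
stand xy mm [-57.9  40.5]
```

```bash
python3 -m creep '[[[3,0,0,0],[3,0,0,0],[0,0,0,0]]]'; python3 ps.py
python3 -m creep '[[[2,0,0,0],[2,0,0,0],[0,0,0,0]]]'; python3 ps.py; python3 look.py n;  python3 - <<'E'
import cv2,numpy as np
w=cv2.resize(cv2.imread('pics/nw.png'),(440,330)); s=cv2.imread('pics/ns.png')[40:370,60:420]; cv2.imwrite('pics/n.png',np.hstack([w,s]))
E
```

```text
time_s: 18.95
eef_pos: [0.5135, -0.1767, -0.0034]
eef_rot: [[0.973, 0.231, -0.0], [0.231, -0.973, 0.0], [-0.0, -0.0, -1.0]]
ft_force: [-2.8, -1.1, 0.6]
gripper_width: 0.004
stand xy mm [-52.1  40.5]
time_s: 19.25
eef_pos: [0.5173, -0.1758, -0.0034]
eef_rot: [[0.973, 0.231, -0.0], [0.231, -0.973, 0.0], [-0.0, -0.0, -1.0]]
ft_force: [-2.6, -0.0, 0.6]
gripper_width: 0.004
stand xy mm [-48.3  40.6]
19.35 [ 0.51733126 -0.17573866 -0.00339238]
```

View pics/n.png

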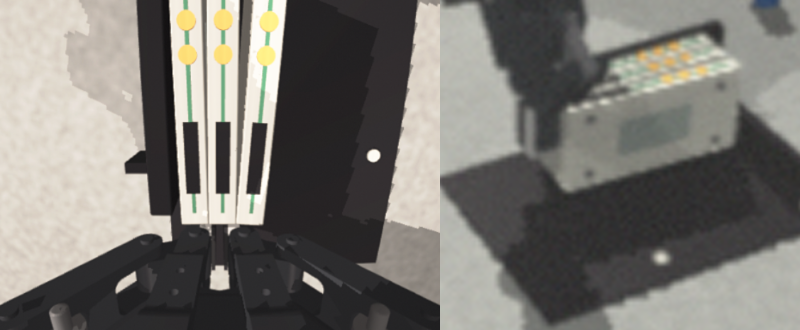

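Wrist view: the ends are aligned (row ~222). Module3's far end has swung out a few degrees. The fence isn't reached yet (2.6 N), so I keep pushing.

```bash
python3 -m creep '[[[2,0,0,0],[2,0,0,0],[0,0,0,0]]]'; python3 ps.py
python3 -m creep '[[[2,0,0,0],[0,0,0,0]]]'; python3 ps.py
```

```text
time_s: 19.65
eef_pos: [0.519, -0.1753, -0.0034]
eef_rot: [[0.973, 0.231, -0.005], [0.231, -0.973, -0.0], [-0.005, -0.001, -1.0]]
ft_force: [-15.9, -3.8, 11.0]
gripper_width: 0.0041
stand xy mm [-46.5  40.6]
time_s: 19.85
eef_pos: [0.5188, -0.1753, -0.0035]
eef_rot: [[0.973, 0.231, -0.009], [0.231, -0.973, -0.0], [-0.009, -0.002, -1.0]]
ft_force: [-27.8, -4.5, 19.2]
gripper_width: 0.004
stand xy mm [-46.7  40.6]
```

```bash
python3 -m creep '[[[-10,0,0,0],[-15,0,0,0],[0,0,-30,0],[0,0,-35,0],[0,28,0,0],[0,28,0,0],[0,28,0,0],[35,0,0,0],[35,0,0,0],[24,0,0,0],[0,0,0,-0.14],[0,0,0,-0.14]]]' 60
python3 -m creep '[[[0,0,0,-0.14],[0,0,0,-0.14],[0,0,0,-0.14],[0,0,0,-0.14],[0,0,0,-0.14],[0,0,0,-0.14],[0,0,0,-0.14],[0,0,0,-0.14],[0,0,0,-0.14],[0,0,0,-0.031],[0,0,0,0]]]'; python3 ps.py
```

```text
time_s: 21.05
eef_pos: [0.6112, -0.2396, 0.0616]
eef_rot: [[0.868, 0.496, 0.002], [0.496, -0.868, 0.0], [0.001, 0.001, -1.0]]
ft_force: [0.7, 0.1, -0.9]
gripper_width: 0.0602
time_s: 22.15
eef_pos: [0.6104, -0.2401, 0.0619]
eef_rot: [[-0.231, 0.973, 0.001], [0.973, 0.231, 0.0], [-0.0, 0.001, -1.0]]
ft_force: [-0.2, 0.4, -0.5]
gripper_width: 0.0596
stand xy mm [ 27.8 -43.2]
```

```bash
python3 -m creep '[[[0,0,35,0],[0,0,30,0],[0,0,9,0],[10,0,0,0],[10,0,0,0],[10,0,0,0],[5,0,0,0],[0,0,0,0]]]'; python3 ps.py
python3 -m creep '[[[4,0,0,0],[4,0,0,0],[4,0,0,0],[0,0,0,0]]]'; python3 ps.py
```

```text
time_s: 22.95
eef_pos: [0.6023, -0.2053, -0.0111]
eef_rot: [[-0.232, 0.973, 0.002], [0.973, 0.232, -0.001], [-0.001, 0.001, -1.0]]
ft_force: [0.4, 0.2, 0.0]
gripper_width: 0.0601
stand xy mm [27.8 -7.5]
time_s: 23.35
eef_pos: [0.5987, -0.1941, -0.0124]
eef_rot: [[-0.231, 0.973, -0.0], [0.973, 0.231, 0.0], [0.0, -0.0, -1.0]]
ft_force: [-0.9, 1.0, 0.1]
gripper_width: 0.06
stand xy mm [26.9  4.2]
```

```bash
python3 -m creep '[[[3,0,0,0],[2,0,0,0],[0,0,0,0]]]'; python3 ps.py; python3 -m creep '[[[2,0,0,0],[2,0,0,0],[0,0,0,0]]]'; python3 ps.py
```

```text
time_s: 23.65
eef_pos: [0.5979, -0.1896, -0.0122]
eef_rot: [[-0.231, 0.973, 0.0], [0.973, 0.231, -0.0], [-0.0, 0.0, -1.0]]
ft_force: [0.9, -0.4, 0.5]
gripper_width: 0.0597
stand xy mm [27.1  8.8]
time_s: 23.95
eef_pos: [0.5969, -0.1859, -0.0122]
eef_rot: [[-0.231, 0.973, 0.0], [0.973, 0.231, -0.0], [-0.0, 0.0, -1.0]]
ft_force: [0.2, -3.1, 1.3]
gripper_width: 0.06
stand xy mm [27.  12.6]
```

```bash
python3 -m creep '[[[2,0,0,0],[2,0,0,0],[0,0,0,0]]]'; python3 ps.py
```

```text
time_s: 24.25
eef_pos: [0.5965, -0.1845, -0.0124]
eef_rot: [[-0.23, 0.973, 0.002], [0.973, 0.23, -0.004], [-0.004, 0.001, -1.0]]
ft_force: [5.3, -13.9, -7.0]
gripper_width: 0.0597
stand xy mm [26.9 14. ]
```

Firm contact. I'll back off, lift and check from above.

```bash
python3 -m creep '[[[-15,0,0,0],[-25,0,0,0],[-25,0,0,0],[0,-10,-35,0],[0,-10,-45,0],[0,-10,-45,0],[0,0,-45,0],[0,0,-30,0],[0,0,0,0],[0,0,0,0]]]'; python3 look.py q;  python3 - <<'E'
import cv2,numpy as np
w=cv2.imread('pics/qw.png')[:330,100:520]; s=cv2.imread('pics/qs.png')[40:370,60:420]; cv2.imwrite('pics/q.png',np.hstack([w,s]))
E
```

```text
time_s: 25.25
eef_pos: [0.582, -0.2522, 0.1883]
eef_rot: [[-0.231, 0.973, 0.001], [0.973, 0.231, -0.0], [-0.0, 0.001, -1.0]]
ft_force: [-1.1, -0.2, -1.6]
gripper_width: 0.0599
25.35 [ 0.58072951 -0.25147951  0.18559364]
```

The picture limit is reached, so I check numerically: outline masks against the projected ideal row.

```bash
cat > chk.py <<'E'
from cell import arm
from h import *
p=[.5735,-.2043,.229]
for c in ('wrist','side','scene'):
    r=arm.read_camera(c); O=arm.outline_of(c,'module1'); B=arm.boxes_of(c,'module1')
    print(c)
    for (lo,hi) in ((48,60),(36,48),(24,36)):
        P=[[x,y,z] for x in (-.035,.085) for y in (lo/1e3,hi/1e3) for z in (.004,.064)]
        q=proj(r,stand(p,P)); h=cv2.convexHull(q.astype(np.float32)); m=np.zeros((384,512),np.uint8); cv2.fillConvexPoly(m,h.astype(np.int32),1)
        print('ideal',lo,q.min(0).round(1),q.max(0).round(1),m.sum(),'top z64 corners',proj(r,stand(p,[[-.035,lo/1e3,.064],[.085,lo/1e3,.064]])).round(1).tolist())
    for d in O:
        ys,xs=np.nonzero(d['pixels']); 
        if len(xs): print(' mask',round(d['score'],2),len(xs),'x',xs.min(),xs.max(),'y',ys.min(),ys.max(),'rect',[np.round(v,1) for v in cv2.minAreaRect(np.c_[xs,ys].astype(np.float32))])
    for d in B:
        L=np.array(d['location']); e=L[:2]-p[:2]; cc,s=np.cos(p[2]),np.sin(p[2]); xy=[cc*e[0]+s*e[1],-s*e[0]+cc*e[1]]
        if abs(xy[0])<.15 and abs(xy[1])<.15: print(' box stand-frame',np.round([*xy,L[2]],3),round(d['score'],2))
E
python3 chk.py
```

```text
wrist
ideal 48 [221.2  57.2] [356.4  77.7] 2651 top z64 corners [[221.4, 71.3], [355.5, 72.6]]
ideal 36 [221.4  71.3] [355.5  89.1] 2389 top z64 corners [[221.7, 85.3], [354.6, 86.4]]
ideal 24 [221.7  85.3] [354.6 100.5] 2004 top z64 corners [[221.9, 99.0], [353.6, 100.0]]
 mask 0.85 5483 x 2 96 y 90 201 rect [array([ 48.5, 146.1]), array([ 58. , 102.3]), np.float64(32.3)]
 mask 0.83 790 x 354 387 y 242 279 rect [array([370.6, 261.4]), array([37.4, 31.1]), np.float64(85.6)]
 mask 0.79 1850 x 220 354 y 57 72 rect [array([287. ,  64.5]), array([ 15., 134.]), np.float64(90.0)]
 mask 0.67 6319 x 226 339 y 101 158 rect [array([282.5, 129.5]), array([ 57., 113.]), np.float64(90.0)]
 mask 0.66 2316 x 221 354 y 71 88 rect [array([287.5,  79.5]), array([ 17., 133.]), np.float64(90.0)]
 mask 0.55 142 x 0 7 y 269 295 rect [array([  3.5, 282. ]), array([26.,  7.]), np.float64(90.0)]
 box stand-frame [ 0.021 -0.006  0.016] 0.95
 box stand-frame [0.021 0.058 0.067] 0.82
 box stand-frame [0.024 0.044 0.064] 0.74
side
ideal 48 [265.4 187.6] [309.1 221.6] 1028 top z64 corners [[267.8, 201.7], [309.1,
[... 1117 characters left out ...]
237.9]]
ideal 24 [224.5 200.1] [238.  251.4] 378 top z64 corners [[224.5, 200.8], [232.5, 238.8]]
 mask 0.79 1295 x 113 168 y 269 308 rect [array([139.7, 288.5]), array([24.3, 55.3]), np.float64(69.8)]
 mask 0.72 587 x 127 166 y 127 148 rect [array([146.4, 137.7]), array([15.7, 37.9]), np.float64(78.7)]
 mask 0.63 831 x 204 231 y 213 251 rect [array([217.5, 231.8]), array([36.2, 24. ]), np.float64(80.5)]
 mask 0.58 220 x 235 247 y 199 244 rect [array([241.5, 221.6]), array([46.1,  5.6]), np.float64(79.0)]
 mask 0.54 271 x 230 242 y 201 245 rect [array([235.9, 223. ]), array([44.7,  6.7]), np.float64(78.1)]
 box stand-frame [ 0.023 -0.007  0.017] 0.78
 box stand-frame [0.033 0.039 0.069] 0.59
```

Modules 1 and 2 are in their ideal places. Module3 has toppled outward: its mask covers wrist rows 101–158 at z≈16 mm, so it lies flat on the base. I'll locate it precisely, then tip it back up from its outer edge, with its foot braced against module2.

```bash
python3 - <<'E'
from cell import arm
from h import *
from scipy.optimize import least_squares
p=[.5735,-.2043,.229]
r=arm.read_camera('wrist'); g=cv2.cvtColor(r['color'],cv2.COLOR_BGR2GRAY)
O=[d for d in arm.outline_of('wrist','module3') if d['pixels'][120:140,270:300].mean()>.5]
m=O[0]['pixels'].astype(np.uint8); c=max(cv2.findContours(m,0,2)[0],key=cv2.contourArea)
ap=cv2.approxPolyDP(c,4,True)[:,0]; print('contour',ap.tolist())
for y0 in (24,30,36):
  print('lying inner edge y',y0,proj(r,stand(p,[[-.039,y0/1e3,.016],[.081,y0/1e3,.016],[.081,y0/1e3-.06,.016],[-.039,y0/1e3-.06,.016]])).round().tolist())
# back-project approx corners at z=.016
def f(q): return (proj(r,stand(p,np.c_[q.reshape(-1,2),np.full(len(q)//2,.016)]))-ap[:]).ravel()
print(least_squares(f,np.zeros(2*len(ap))).x.reshape(-1,2).round(4).tolist()); print(g[85:165:3,282].tolist()); print(arm.observe()['time_s'])
E
python3 ps.py
```

```text
contour [[225, 101], [227, 156], [333, 156], [336, 100]]
lying inner edge y 24 [[222.0, 99.0], [335.0, 99.0], [332.0, 155.0], [223.0, 155.0]]
lying inner edge y 30 [[222.0, 93.0], [335.0, 93.0], [332.0, 150.0], [223.0, 149.0]]
lying inner edge y 36 [[222.0, 87.0], [336.0, 88.0], [332.0, 144.0], [223.0, 144.0]]
[[-0.0358, 0.0215], [-0.0348, -0.0374], [0.0826, -0.0369], [0.0821, 0.0233]]
[89, 31, 27, 27, 26, 121, 159, 156, 158, 155, 154, 157, 154, 153, 153, 155, 153, 156, 225, 230, 230, 229, 227, 228, 38, 27, 26]
25.9
stand xy mm [ -2.8 -48.3]
```

Module3 lies flat (x −36…82, y −37…22, yaw ≈0; the two-tone shading is a shadow). I'll come down outside it at y≈−62 and touch the base to get the true tip height.

```bash
python3 -m creep '[[[-14,13,0,0],[0,13,40,0],[0,0,45,0],[0,0,45,0],[0,0,45,0],[0,0,22,0],[0,0,0,0],[0,0,0,0]]]' 30; python3 ps.py
python3 -m creep '[[[0,0,4,0],[0,0,4,0],[0,0,0,0]]]'
python3 -m creep '[[[0,0,3,0],[0,0,0,0]]]'
```

```text
time_s: 26.7
eef_pos: [0.6104, -0.2598, -0.0087]
eef_rot: [[-0.231, 0.973, 0.0], [0.973, 0.231, -0.0], [-0.0, 0.0, -1.0]]
ft_force: [0.6, 1.8, 0.1]
gripper_width: 0.0298
stand xy mm [ 23.4 -62.4]
time_s: 27.0
eef_pos: [0.6108, -0.26, -0.0164]
eef_rot: [[-0.231, 0.973, 0.001], [0.973, 0.231, -0.001], [-0.001, 0.001, -1.0]]
ft_force: [0.2, 0.1, -0.1]
gripper_width: 0.0299
time_s: 27.2
eef_pos: [0.6101, -0.2596, -0.0204]
eef_rot: [[-0.231, 0.973, -0.0], [0.973, 0.231, 0.0], [0.0, -0.0, -1.0]]
ft_force: [-0.9, -0.1, -0.2]
gripper_width: 0.0303
```

```bash
python3 -m creep '[[[0,0,3,0],[0,0,0,0]]]';python3 -m creep '[[[0,0,3,0],[0,0,0,0]]]'
```

```text
time_s: 27.4
eef_pos: [0.6099, -0.2595, -0.0238]
eef_rot: [[-0.231, 0.973, -0.001], [0.973, 0.231, 0.0], [0.0, -0.001, -1.0]]
ft_force: [-0.3, 0.9, -0.3]
gripper_width: 0.03
time_s: 27.6
eef_pos: [0.6099, -0.2595, -0.0269]
eef_rot: [[-0.231, 0.973, -0.001], [0.973, 0.231, 0.0], [0.001, -0.001, -1.0]]
ft_force: [0.3, 0.5, -0.4]
gripper_width: 0.0297
```

```bash
python3 -m creep '[[[0,0,3,0],[0,0,0,0]]]'
```

```text
time_s: 27.8
eef_pos: [0.6106, -0.2598, -0.029]
eef_rot: [[-0.231, 0.973, 0.001], [0.973, 0.231, -0.0], [-0.0, 0.001, -1.0]]
ft_force: [-0.2, -0.1, 4.2]
gripper_width: 0.0297
```

Touched the base at reported z≈−0.029, so the tip offset is 33 mm. I'll raise 2 mm, then push the plate's outer edge until its foot braces on module2.

```bash
python3 -m creep '[[[0,0,-2,0],[7,0,0,0],[7,0,0,0],[5,0,0,0],[4,0,0,0],[0,0,0,0]]]'; python3 ps.py; python3 -m creep '[[[3,0,0,0],[3,0,0,0],[0,0,0,0]]]'; python3 ps.py
```

```text
time_s: 28.4
eef_pos: [0.6047, -0.2364, -0.0274]
eef_rot: [[-0.232, 0.973, -0.0], [0.973, 0.232, 0.0], [0.0, -0.0, -1.0]]
ft_force: [-0.4, 0.9, 0.3]
gripper_width: 0.0302
stand xy mm [ 23.1 -38.3]
time_s: 28.7
eef_pos: [0.6037, -0.2318, -0.0271]
eef_rot: [[-0.231, 0.973, 0.0], [0.973, 0.231, -0.001], [-0.001, 0.0, -1.0]]
ft_force: [0.6, -2.2, -1.4]
gripper_width: 0.0301
stand xy mm [ 23.2 -33.7]
```

```bash
python3 -m creep '[[[2,0,0,0],[0,0,0,0]]]'; python3 ps.py; python3 -m creep '[[[1,0,-4,0],[0,0,-4,0],[1,0,-4,0],[0,0,0,0]]]'; python3 ps.py
```

```text
time_s: 28.9
eef_pos: [0.6038, -0.2319, -0.0265]
eef_rot: [[-0.23, 0.973, 0.002], [0.973, 0.23, -0.004], [-0.004, 0.001, -1.0]]
ft_force: [1.9, -10.0, -0.1]
gripper_width: 0.0299
stand xy mm [ 23.2 -33.7]
time_s: 29.3
eef_pos: [0.6038, -0.2314, -0.0132]
eef_rot: [[-0.23, 0.973, 0.003], [0.973, 0.23, -0.005], [-0.006, 0.002, -1.0]]
ft_force: [0.2, -13.5, 1.0]
gripper_width: 0.0301
stand xy mm [ 23.4 -33.2]
```

The force persists with the tip at 20 mm, so the plate is lifting. I follow the arc.

```bash
python3 -m creep '[[[1,0,-4,0],[1,0,-4,0],[1,0,-4,0],[2,0,-4,0],[0,0,0,0]]]'; python3 ps.py
```

```text
time_s: 29.8
eef_pos: [0.6032, -0.2261, 0.0035]
eef_rot: [[-0.23, 0.973, 0.004], [0.973, 0.23, -0.005], [-0.006, 0.003, -1.0]]
ft_force: [-0.6, -11.8, 7.1]
gripper_width: 0.0305
stand xy mm [ 24.  -27.9]
```

```bash
python3 -m creep '[[[2,0,-4,0],[3,0,-4,0],[3,0,-4,0],[0,0,0,0]]]'; python3 ps.py
```

```text
time_s: 30.2
eef_pos: [0.6012, -0.2176, 0.0155]
eef_rot: [[-0.23, 0.973, 0.004], [0.973, 0.23, -0.004], [-0.005, 0.003, -1.0]]
ft_force: [-0.3, -9.2, 7.2]
gripper_width: 0.0301
stand xy mm [ 23.9 -19.3]
```

```bash
python3 -m creep '[[[4,0,-3,0],[4,0,-3,0],[4,0,-2,0],[4,0,-2,0],[0,0,0,0]]]'; python3 ps.py
```

```text
time_s: 30.7
eef_pos: [0.5977, -0.2021, 0.0263]
eef_rot: [[-0.23, 0.973, 0.004], [0.973, 0.23, -0.005], [-0.006, 0.003, -1.0]]
ft_force: [-2.7, -8.2, 14.1]
gripper_width: 0.03
stand xy mm [24.1 -3.3]
```

```bash
python3 -m creep '[[[4,0,-2,0],[4,0,-1,0],[4,0,-1,0],[0,0,0,0]]]'; python3 ps.py
```

```text
time_s: 31.1
eef_pos: [0.5947, -0.1893, 0.0299]
eef_rot: [[-0.231, 0.973, 0.003], [0.973, 0.231, -0.003], [-0.004, 0.003, -1.0]]
ft_force: [-4.2, -4.0, 15.4]
gripper_width: 0.03
stand xy mm [24.   9.8]
```

```bash
python3 -m creep '[[[2,0,2,0],[2,0,2,0],[0,0,0,0]]]'; python3 ps.py
```

```text
time_s: 31.4
eef_pos: [0.5949, -0.1885, 0.0296]
eef_rot: [[-0.23, 0.973, 0.006], [0.973, 0.23, -0.008], [-0.009, 0.004, -1.0]]
ft_force: [-13.2, -11.0, 34.7]
gripper_width: 0.0301
stand xy mm [24.4 10.5]
```

```bash
python3 -m creep '[[[0,0,-3,0],[0,0,-2,0],[0,0,0,0]]]'
python3 - <<'E'
from cell import arm
from h import *
p=[.5735,-.2043,.229]
for c in ('wrist','side'):
    r=arm.read_camera(c)
    for n,(lo,hi) in (('m2',(36,48)),('m3',(24,36))):
        print(c,n,'ideal top corners',proj(r,stand(p,[[x,y/1e3,.064] for x in (-.035,.085) for y in (lo,hi)])).round().tolist(),'foot',proj(r,stand(p,[[x,lo/1e3,.004] for x in (-.035,.085)])).round().tolist())
    for d in arm.outline_of(c,'module3'):
        ys,xs=np.nonzero(d['pixels'])
        if len(xs) and xs.min()>100 and (c=='wrist' or (xs.min()>240 and xs.max()<330)):
            q=max(cv2.findContours(d['pixels'].astype(np.uint8),0,2)[0],key=cv2.contourArea); print(' mask',round(d['score'],2),len(xs),cv2.approxPolyDP(q,4,True)[:,0].tolist())
    if c=='wrist': print('col 290 profile',cv2.cvtColor(r['color'],6)[120:330:5,290].tolist())
E
```

```text
time_s: 31.7
eef_pos: [0.5936, -0.185, 0.0304]
eef_rot: [[-0.23, 0.973, 0.003], [0.973, 0.23, -0.002], [-0.003, 0.003, -1.0]]
ft_force: [-2.7, -2.7, 13.5]
gripper_width: 0.0299
wrist m2 ideal top corners [[133.0, 204.0], [130.0, 180.0], [384.0, 205.0], [387.0, 180.0]] foot [[166.0, 176.0], [349.0, 176.0]]
wrist m3 ideal top corners [[136.0, 228.0], [133.0, 204.0], [381.0, 228.0], [384.0, 205.0]] foot [[168.0, 193.0], [347.0, 194.0]]
 mask 0.86 6485 [[127, 154], [128, 175], [134, 178], [382, 177], [387, 162], [385, 153]]
 mask 0.67 5935 [[129, 180], [131, 200], [147, 203], [379, 202], [383, 181], [366, 178]]
 mask 0.62 7623 [[132, 212], [136, 233], [284, 234], [293, 229], [305, 235], [377, 233], [381, 217], [372, 203], [141, 203]]
col 290 profile [42, 35, 44, 53, 50, 51, 48, 251, 251, 166, 250, 234, 240, 238, 147, 236, 233, 117, 226, 231, 231, 144, 162, 49, 44, 28, 23, 27, 26, 25, 24, 28, 29, 31, 34, 40, 47, 48, 46, 45, 164, 208]
side m2 ideal top corners [[270.0, 204.0], [268.0, 202.0], [312.0, 192.0], [309.0, 190.0]] foot [[270.0, 224.0], [310.0, 211.0]]
side m3 ideal top corners [[273.0, 207.0], [270.0, 204.0], [314.0, 194.0], [312.0, 192.0]] foot [[272.0, 227.0], [313.0, 214.0]]
 mask 0.64 793 [[313, 195], [304, 202], [294, 198], [290, 207], [272, 205], [271, 224], [310, 214]]
 mask 0.46 62 [[283, 196], [266, 202]]
 mask 0.45 113 [[282, 199], [267, 202], [268, 221], [269, 206]]
```

Module3 is back up: its outer top edge is within about 3 mm of ideal and its foot is in place. I'll release upward and check it stands.

```bash
python3 -m creep '[[[1,0,-2,0],[0,0,-2,0],[0,0,-3,0],[0,0,-15,0],[0,0,0,0]]]'
cat > q3.py <<'E'
from cell import arm
from h import *
p=[.5735,-.2043,.229]
r=arm.read_camera('wrist')
print('ideal m3 top',proj(r,stand(p,[[x,y/1e3,.064] for x in (-.035,.085) for y in (24,36)])).round().tolist(),'outer foot',proj(r,stand(p,[[x,.024,.004] for x in (-.035,.085)])).round().tolist())
for d in arm.outline_of('wrist','module3'):
    ys,xs=np.nonzero(d['pixels'])
    if len(xs)>700 and xs.min()>100:
        q=max(cv2.findContours(d['pixels'].astype(np.uint8),0,2)[0],key=cv2.contourArea); print(' mask',round(d['score'],2),len(xs),cv2.approxPolyDP(q,4,True)[:,0].tolist())
E
python3 q3.py; python3 ps.py
```

```text
time_s: 32.4
eef_pos: [0.5936, -0.1833, 0.0524]
eef_rot: [[-0.231, 0.973, 0.003], [0.973, 0.231, -0.001], [-0.002, 0.003, -1.0]]
ft_force: [0.2, 0.8, -0.1]
gripper_width: 0.03
ideal m3 top [[149.0, 215.0], [147.0, 194.0], [366.0, 216.0], [368.0, 195.0]] outer foot [[175.0, 187.0], [338.0, 187.0]]
 mask 0.88 4818 [[144, 174], [147, 193], [364, 193], [367, 182], [362, 172]]
 mask 0.81 4614 [[147, 206], [149, 214], [362, 214], [367, 196], [149, 194]]
stand xy mm [23.6 16.3]
```

Module3 stands flush: mask rows 194–214 against ideal 194–216, and its ends match. I'll lift clear and run the last check.

```bash
python3 -m creep '[[[0,0,-15,0],[0,0,-30,0],[0,0,-40,0],[0,0,-30,0],[0,0,0,0],[0,0,0,0]]]'; python3 q3.py
python3 - <<'E'
from cell import arm
from h import *
p=[.5735,-.2043,.229]
r=arm.read_camera('side')
print('side ideal m3 face',proj(r,stand(p,[[x,.024,z] for x in (-.035,.085) for z in (.004,.064)])).round().tolist())
for d in arm.outline_of('side','module3'):
    ys,xs=np.nonzero(d['pixels'])
    if len(xs) and xs.min()>240 and xs.max()<335:
        q=max(cv2.findContours(d['pixels'].astype(np.uint8),0,2)[0],key=cv2.contourArea); print(round(d['score'],2),len(xs),cv2.approxPolyDP(q,3,True)[:,0].tolist())
print(arm.observe()['time_s'])
E
```

```text
time_s: 33.1
eef_pos: [0.5927, -0.1831, 0.1664]
eef_rot: [[-0.231, 0.973, 0.002], [0.973, 0.231, -0.001], [-0.002, 0.002, -1.0]]
ft_force: [-1.0, 0.6, -1.2]
gripper_width: 0.03
ideal m3 top [[191.0, 172.0], [190.0, 159.0], [324.0, 172.0], [325.0, 159.0]] outer foot [[201.0, 160.0], [312.0, 160.0]]
 mask 0.94 1809 [[188, 146], [189, 157], [324, 156], [323, 145]]
 mask 0.84 1887 [[187, 134], [189, 144], [324, 141], [321, 131]]
 mask 0.6 1782 [[189, 170], [319, 171], [323, 160], [191, 158]]
side ideal m3 face [[272.0, 227.0], [273.0, 207.0], [313.0, 214.0], [314.0, 194.0]]
0.81 1019 [[313, 194], [307, 192], [271, 204], [268, 224], [275, 226], [309, 215]]
0.68 98 [[307, 192], [269, 202], [267, 213], [271, 203]]
0.42 49 [[300, 191], [275, 198]]
33.3
```

```bash
python3 -c "
from cell import arm
print(arm.sign_off(), arm.observe()['time_s'])"
```

```text
the job is handed in; nothing more can be done
the job is handed in; nothing more can be done
```

I pushed the three metal modules upright against the backstop, slid the row to the fence, and handed the job in. The last clock reading was 33.3 s, under the 42 s limit.

- **Last checks:** From the wrist camera, all three outlines matched their flush places within about 3 px (roughly 2–3 mm), including the ends at the fence. The side camera outline of module3 agreed within about 5 px (its bottom-left and bottom-right corners). The arm was lifted clear of everything with no contact force. I did not measure angles or the modules' speed directly.
- **Module3 fell over once:** After the slide it was found lying on its face. I tipped it back up from its outer edge with its foot braced against module2.
- **Reported tool position was off:** The real fingertips sat about 33 mm above the reported TCP. My first pushes therefore landed too high, until touching the base confirmed the offset.
- **Forces:** The highest reading was about 57 N at the wrist while pushing at the foot, under the 120 N limit. I took that contact to be the fingers, not the gripper's body (40 N limit), but could not confirm it.
- **Pictures:** The 12-picture limit was reached before the end, so the final checks are numeric only.

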